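Stack the puck tools on the tamping stand

ROBOT

A 6-joint arm with a two-finger parallel gripper is mounted at the origin on a cart in front of the work surface, level with it; the furniture and walls round the work are solid. World frame = base frame: x ahead of the robot, y to its left, z up, the work surface at z = 0. Lengths are in mm, angles in degrees, forces in N, time in s.
With the tool pointing down it reaches from about 350 to 850 mm from the base axis. Payload 8.1 kg.
Tool frame: the origin (TCP) lies midway between the tips of the shut fingers; the grasp point (between the pads) lies 19 mm behind it; x points along the fingers, y is the direction in which the jaws open and shut, and the axes are right-handed (so a half turn about x gives the same grasp; the last joint's range is limited). The gripper opens to 85 mm and grips with 20 to 120 N. Pads are 22 mm wide; open, the fingers measure 114 mm over their backs; the gripper's body (76 mm by 85 mm) begins 54 mm behind the grasp point. The pads swing forward as they close: fully open they stand 13 mm farther back than shut.
Start: joints at [64.263, 7.471, 85.268, -0, 87.261, -4.893], TCP at [213.476, 560.744, 231.292] pointing down, gripper open.
Joint ranges: [-169.43, 169.43], [-51.17, 129.36], [1.28, 143.12], [-76.62, 256.62], [0, 156.53], [-152.29, 152.29]. Speed limits (degrees/s): [136.94, 136.94, 159.86, 180, 180, 180].

INTERFACE

Orientations are given as [roll, pitch, yaw] about the fixed x, y, z axes, in that order (R = Rz(yaw) Ry(pitch) Rx(roll)).
In Python, from bench import sense, snapshot, hand_in gives the robot as it stands.
- The arm moves only by the tool drive_tool, never from a script. Its argument "deltas" is a list of rows, each a list of 7 numbers: the closure in counts, from 0 (fully open) to 255 (shut), then the shift along the tool's x, y, z in m, then the turn, a rotation vector about the tool's x, y, z in rad. A call has exactly 10 rows; each row is the pose to reach, as a shift and turn from the pose commanded when the call began, along the tool's axes at that moment; what a row does not reach only later rows make up. A row lasts 1/12 s, in which the tool goes at most 41.7 mm and 7.16 degrees, less where a joint would pass 70% of its speed; a pose out of reach is approached as far as the arm can. A call with a gripper value outside its range is refused whole. The fingers move at their own pace and stop on an object; "squeeze" is the grip in N (left out, the last holds). Time passes only in rows, so rows that repeat a pose let the fingers close, or fill a call up. It gives the time, the measured TCP pose, the force and the opening at its end, in the units of the state.
- sense(): the state, without advancing time (a new reading comes with each control period).
- snapshot(name): name is "scene" or "top"; returns a dict with "frame" (420x560x3 uint8, blue, green, red), "fx", "fy", "cx", "cy" (pixels), "k1" (the pictures are not rectified: a ray, as slopes to the right and down, at radius r is drawn at 1 + k1 r^2 times it, then the intrinsics apply), "rvec" (rotation vector, rad) and "tvec" (3), from world to camera coordinates, as OpenCV has them. Camera axes: x right, y down, z forward; pixel columns grow to the right and rows downward; lengths in mm; the calibration is good to about 2 mm. A picture is of the moment at which its call begins. There is no depth.
- hand_in(): hands the job in, once; it reports no verdict.
The state is a dict: "time": time; "joint_pos": joint angles; "qd": joint speeds; "joint_efforts": joint torques, N m; "tool_pos": TCP position; "tcp_rot": TCP orientation; "ft_force": force on the tool from outside, world axes, zero at the start; "wrist_torque": the same for the moment, N m; "finger_gap": finger opening in mm.
Only numpy, scipy, OpenCV 4.12 (cv2) and the standard library are available. Lean on these libraries where they do the work, as an engineer would, in place of code of your own. Each camera call takes 0.05 s, during which the arm holds its last target.

TASK

Put the espresso tools that lie at the front of the worktop away in one upright column on the round wooden tamping stand, one at a time from the bottom up: the steel filter basket in the stand's recess, then the aluminium collar on the basket's rim, then the black leveller on the collar, and last the tamper on the leveller, each centred on the one below. Every piece stays the same way up as it lies now. Leave the empty cup and the shot timer that stand among them where they are.

Things in the scene. Friction and masses are not known exactly. Their poses are not given: they have to be found in the camera images.
- stand: Fixed round wooden tamping stand, 92 mm across and 24 mm high, with a round recess in its top, about 60 mm wide and 10 mm deep, so that its flat black floor lies 14 mm above the origin. Origin: centre of its underside; z up.
- basket: Loose steel filter basket, an open thin-walled cup. Rim band 66 mm outer diameter from 24 to 32 mm height (total height 32), inside 60 mm at the mouth; below the band the body tapers from 57 mm to a 49 mm flat foot; about 110 g. Grip it across the rim band. Origin: centre of the foot's underside; z up through the open mouth.
- collar: Loose aluminium collar: a plain straight ring, open right through, outer diameter 67 mm, bore 51 mm, 20 mm high, lying flat; about 120 g. Origin: on the axis at its underside; z up.
- leveller: Loose black leveller at the front of the worktop (a similar one at the far back belongs to the room): a solid flat-topped round puck, 62 mm diameter, 32.5 mm high; about 330 g. Origin: centre of its underside; z up.
- tamper: Loose tamper standing on its flat round base: base 58 mm diameter and 14 mm high, narrow neck, wooden grip 32 mm diameter from 30 to 85 mm height (total height 85); about 420 g. Grip it by the wooden grip. Origin: centre of the base's underside; z up.
- cup: Bystander, to be left alone: loose empty white espresso cup with a handle, 63 mm across, 79 mm over the handle (handle at its +y), 55 mm high. Origin: centre of its outline's underside; z up.
- timer: Bystander, to be left alone: loose cream shot timer with a small display, at the front of the worktop, 70 x 70 mm, 20 mm high. Origin: centre of its underside; z up.

How it is judged:
By the outcome, as a careful person would: the job done as asked, in the order asked, and still so for the second after the job is handed in, with the robot touching nothing.
It also fails if it takes over 122 s, if anything falls off the work surface, if the arm or the gripper's body presses on something with over 40 N, if the wrist force passes 120 N, or if a joint passes its speed limit or range.

## Working session

There is one attempt and no reset: what is moved stays moved. The work goes in short steps, Python scripts to look and compute and a tool call to move; the robot and the scene stay as the last step left them, time stands still between calls to the robot, and variables do not carry over. Pictures are saved under pics/ and viewed, and the job is handed in when it is done.

Besides the shell and the picture viewer there is one more tool, called after "Call:" by a JSON object that holds its "op" and its "data", one argument or row to a line. drive_tool: Moves the arm, as the interface text tells. Its arguments: {"type":"object","properties":{"deltas":{"type":"array","items":{"type":"array","items":{"type":"number"}}},"squeeze":{"type":"number"}},"required":["deltas"]}

```bash
ls; mkdir -p pics; python3 - <<'E'
from bench import sense, snapshot
import cv2
print(sense())
for n in("scene","top"):
    s=snapshot(n); cv2.imwrite(f"pics/{n}0.png",s["frame"]); print({k:v for k,v in s.items() if k!="frame"})
E
```

```text
pics
{'time': 0.0, 'joint_pos': array([ 6.42634966e+01,  7.51544134e+00,  8.53281024e+01,  1.39781518e-03,
        8.72608804e+01, -4.89352819e+00]), 'qd': array([ 0.00178977, -0.00832621,  0.09304935,  0.04329212,  0.02786285,
        0.06467642]), 'joint_efforts': array([-1.47740418e-03, -5.69388986e+01, -5.00555956e+01, -3.67867324e-04,
        1.46347174e-02, -4.48419814e-05]), 'tool_pos': array([213.22699248, 560.2610559 , 230.25222692]), 'tcp_rot': array([ -95.65949611,   89.89556648, -116.50253941]), 'ft_force': array([-0.41154446,  0.20797518, -1.29977205]), 'wrist_torque': array([-0.01998325, -0.02511748, -0.00552769]), 'finger_gap': 85.35786366377584}
{'fx': 409.7599585794384, 'fy': 409.7599585794384, 'cx': 281.68233894170055, 'cy': 213.93309193603616, 'k1': -0.0766332570954604, 'rvec': array([ 2.03376529, -0.6600416 ,  0.345023  ]), 'tvec': array([-419.71748038,  205.2455413 ,  642.47799013])}
{'fx': 430.27378555943454, 'fy': 430.27378555943454, 'cx': 284.1253044941289, 'cy': 207.69809412125204, 'k1': -0.030022603635585402, 'rvec': array([ 2.20682742, -2.16811226,  0.07422597]), 'tvec': array([  6.50946356, 494.61532071, 874.07390631])}
```

View pics/scene0.png

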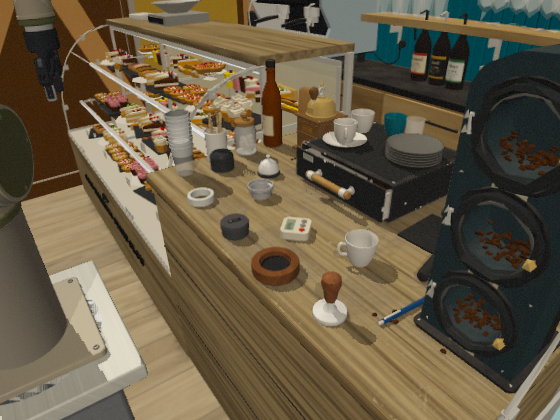

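View pics/top0.png

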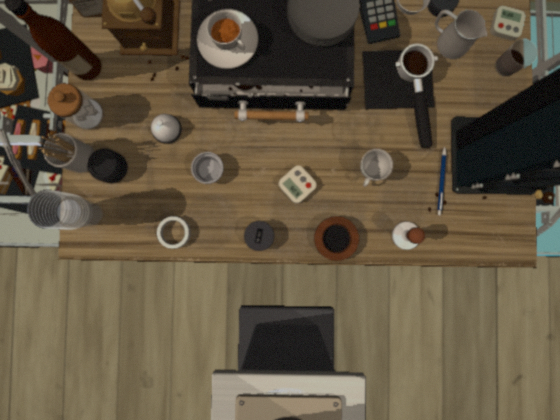

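The top view shows the collar at (173,233), basket (207,167), leveller (259,236), timer (297,184), stand (336,238), cup (376,165) and tamper (407,236). The scene view shows the same pieces. Next I'll zoom in and measure.

```bash
cat > h.py <<'E'
import numpy as np, cv2
from bench import sense, snapshot
from scipy.spatial.transform import Rotation as Rn
def cam(s):
    K=np.array([[s["fx"],0,s["cx"]],[0,s["fy"],s["cy"]],[0,0,1]]); d=np.array([s["k1"],0,0,0,0.])
    return K,d,np.array(s["rvec"]),np.array(s["tvec"])
def ray(s,px):
    K,d,r,t=cam(s); R=cv2.Rodrigues(r)[0]
    n=cv2.undistortPoints(np.array(px,float).reshape(-1,1,2),K,d).reshape(-1,2)
    v=np.c_[n,np.ones(len(n))]@R; return -R.T@t, v
def onplane(s,px,z):
    c,v=ray(s,px); return (c+v*((z-c[2])/v[:,2])[:,None])
def proj(s,P):
    K,d,r,t=cam(s); return cv2.projectPoints(np.array(P,float).reshape(-1,1,3),r,t,K,d)[0].reshape(-1,2)
def circfit(P):
    P=np.asarray(P)[:,:2]; A=np.c_[2*P,np.ones(len(P))]; q=np.linalg.lstsq(A,(P**2).sum(1),rcond=None)[0]
    return q[0],q[1],np.sqrt(q[2]+q[0]**2+q[1]**2)
def ring(c,z,r,n=60):
    a=np.linspace(0,2*np.pi,n); return np.c_[c[0]+r*np.cos(a),c[1]+r*np.sin(a),np.full(n,z)]
def crop(im,x,y,w,h,f,name): cv2.imwrite(name,cv2.resize(im[y:y+h,x:x+w],None,fx=f,fy=f,interpolation=cv2.INTER_CUBIC))
E
python3 - <<'E'
from h import *
s=snapshot("top"); np.save("top.npy",s,allow_pickle=True)
crop(s["frame"],140,130,300,140,2.66,"pics/t1.png")
for n,p in dict(collar=(173,233),basket=(207,167),lev=(259,236),timer=(297,184),stand=(336,238),cup=(376,165),tamper=(407,236)).items(): print(n,onplane(s,p,20).round(0))
print(ray(s,(0,0))[0])
s=snapshot("scene"); np.save("scene.npy",s,allow_pickle=True); print(ray(s,(0,0))[0])
crop(s["frame"],180,170,220,165,3.6,"pics/s1.png")
E
```

```text
collar [[438. 243.  20.]]
basket [[576. 177.  20.]]
lev [[435.  66.  20.]]
timer [[544. -11.  20.]]
stand [[434. -92.  20.]]
cup [[ 587. -174.   20.]]
tamper [[ 440. -239.   20.]]
[434.63032351  15.31885534 905.29205058]
[  94.7262845  -608.42847556  501.90455717]
```

View pics/t1.png

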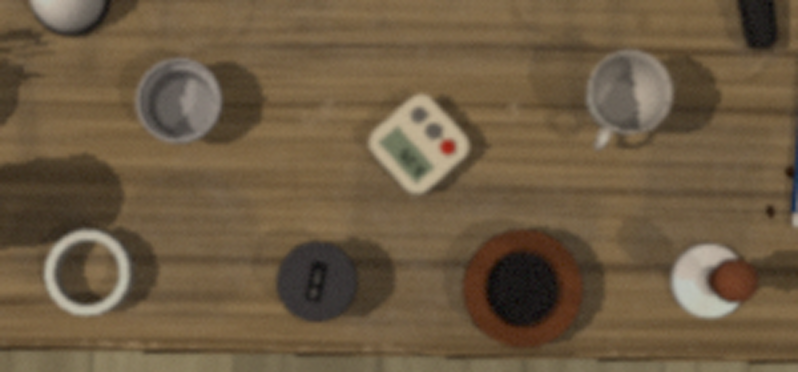

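View pics/s1.png

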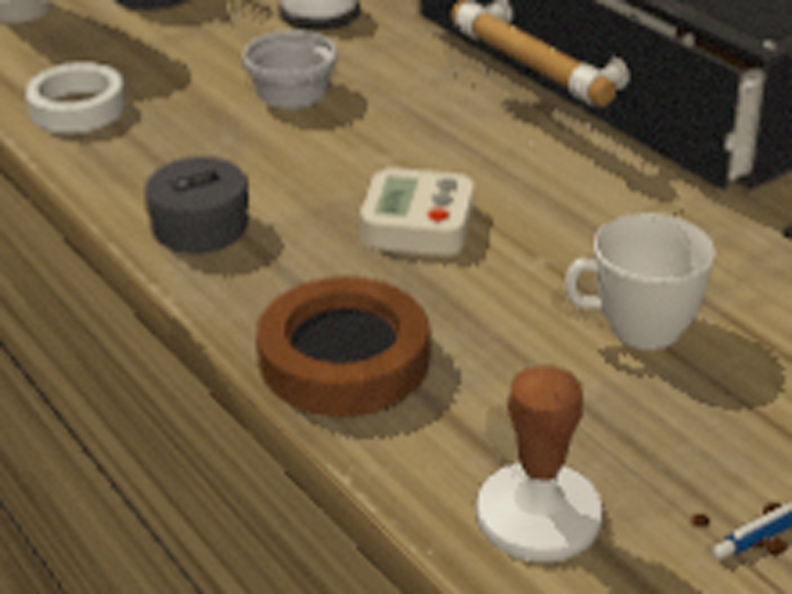

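```bash
python3 - <<'E'
from h import *
for n in("top","scene"):
    s=np.load(n+".npy",allow_pickle=True).item(); hsv=cv2.cvtColor(s["frame"],cv2.COLOR_BGR2HSV)
    pts=dict(top=dict(collar=(160,233),basket=(195,160),lev=(250,242),stand=(318,238),cup=(365,160),base=(398,236),wood=(220,215),wsh=(270,250)),scene=dict(collar=(192,200),basket=(260,195),lev=(235,230),stand=(270,278),base=(330,320),wood=(215,180)))[n]
    for k,p in pts.items(): print(n,k,hsv[p[1],p[0]])
    crop(hsv[:,:,1],*( (140,130,300,140,2.66) if n=="top" else (180,170,220,165,3.6)),f"pics/sat_{n}.png")
E
```

```text
top collar [ 21  40 127]
top basket [16 30 95]
top lev [ 0 23 55]
top stand [ 12 170  90]
top cup [ 17  41 111]
top base [ 45  11 191]
top wood [ 17 102 118]
top wsh [ 16  99 106]
scene collar [ 26  34 157]
scene basket [ 17  29 122]
scene lev [15 17 59]
scene stand [ 12 183  89]
scene base [ 20  25 214]
scene wood [ 19 117  87]
```

View pics/sat_top.png

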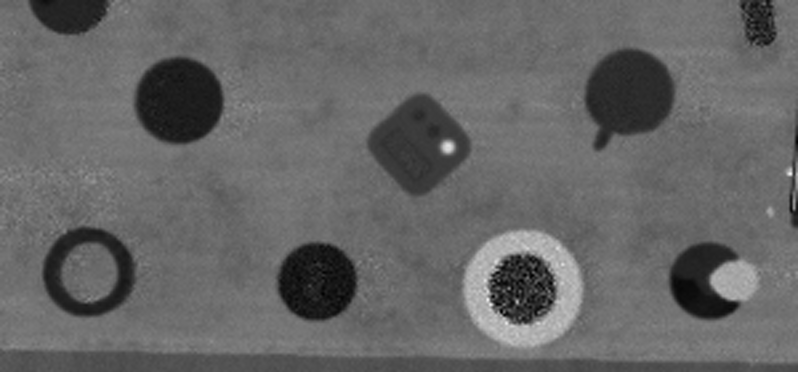

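View pics/sat_scene.png

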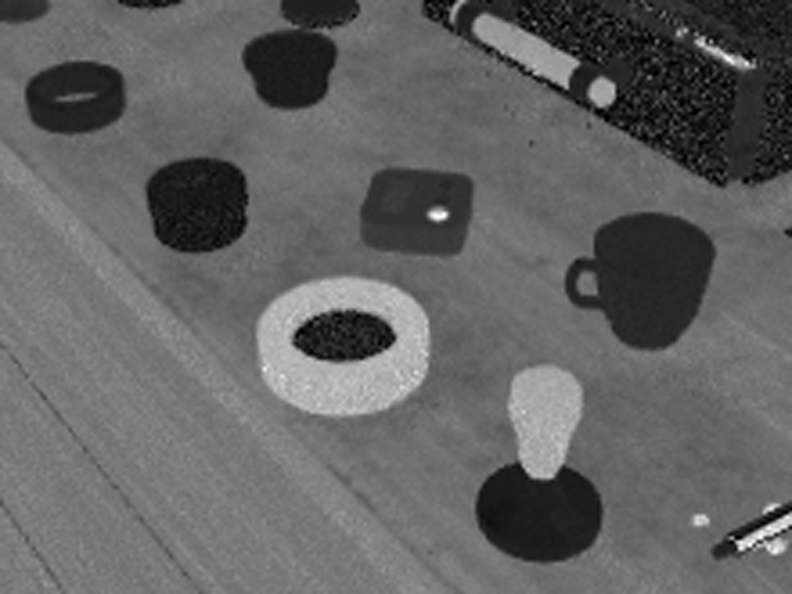

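```bash
cat >> h.py <<'E'
from scipy.optimize import least_squares
def mask(s,kind):
    hsv=cv2.cvtColor(cv2.GaussianBlur(s["frame"],(3,3),0),cv2.COLOR_BGR2HSV); S=hsv[:,:,1].astype(int)
    m=(S>135) if kind=="red" else (S<72)
    return m.astype(np.uint8)*255
def cont(s,kind,px):
    m=mask(s,kind); cs=cv2.findContours(m,cv2.RETR_EXTERNAL,cv2.CHAIN_APPROX_NONE)[0]
    cs=[c for c in cs if cv2.contourArea(c)>60]
    c=max(cs,key=lambda c:cv2.pointPolygonTest(c,(float(px[0]),float(px[1])),True))
    return c.reshape(-1,2).astype(float)
def fit(s,c,z,r,side,cmin=0.25,free=False):
    """side +1: far half (rim at z high); -1: near half (low rim)"""
    C=ray(s,(0,0))[0]; P=onplane(s,c,z); m=P[:,:2].mean(0); u=m-C[:2]; u/=np.linalg.norm(u)
    for _ in range(4):
        d=P[:,:2]-m; k=side*(d@u)/np.linalg.norm(d,axis=1)>cmin
        Q=P[k,:2]
        f=lambda q:np.hypot(*(Q-q[:2]).T)-(q[2])
        if free: q=least_squares(f,[*m,r],loss="soft_l1").x
        else: # contour pixels sit ~half pixel inside: radius allowed +-1.5
            q=least_squares(f,[*m,r],bounds=([-2000,-2000,r-1.5],[2000,2000,r+1.5]),loss="soft_l1").x
        m=q[:2]
    return q, np.abs(f(q)).mean(), k.sum()
E
python3 - <<'E'
from h import *
T=np.load("top.npy",allow_pickle=True).item(); S=np.load("scene.npy",allow_pickle=True).item()
items=dict(collar=("l",(157,233),(190,200),20,0,33.5,33.5),basket=("l",(207,167),(260,190),32,24,33,33),lev=("l",(259,236),(235,228),32.5,0,31,31),
 stand=("r",(318,238),(262,275),24,0,46,46),tamp=("l",(398,236),(330,318),14,0,29,29))
for n,(k,pt,ps,zt,zb,rt,rb) in items.items():
    for nm,s,p in(("top",T,pt),("scene",S,ps)):
        c=cont(s,"red" if k=="r" else "low",p)
        for z,r,sd in((zt,rt,1),(zb,rb,-1)):
            if n=="basket" and nm=="scene" and sd<0: z,r=0,24.5
            q,e,N=fit(s,c,z,r,sd); print(n,nm,z,q.round(1),round(e,2),N)
# tamper grip
for nm,s,p in(("top",T,(415,236)),("scene",S,(331,285))):
    c=cont(s,"red",p); print("grip",nm,onplane(s,c,70).mean(0).round(1), c.min(0),c.max(0))
for nm,s,p in(("top",T,(297,184)),("top",T,(376,165))):
    c=cont(s,"low",p); print(onplane(s,cv2.boxPoints(cv2.minAreaRect(c.astype(np.float32))),20 if p[0]<300 else 55).round(0))
E
```

```text
collar top 20 [440.7 244.4  33.8] 0.48 39
collar top 0 [440.2 245.1  32.6] 0.56 36
collar scene 20 [440.8 245.3  32. ] 1.09 25
collar scene 0 [441.  245.9  32.2] 0.83 26
basket top 32 [573.3 175.2  32.6] 0.42 39
basket top 24 [574.5 175.7  32.8] 0.42 39
basket scene 32 [676.9 352.2  34.5] 0.93 3
basket scene 0 [574.4 176.6  23. ] 0.87 17
lev top 32.5 [436.2  64.4  29.5] 0.52 35
lev top 0 [436.6  66.6  29.7] 0.51 34
lev scene 32.5 [434.1  62.1  29.5] 0.75 27
lev scene 0 [438.   69.4  29.5] 0.91 27
stand top 24 [433.4 -92.1  45.2] 0.45 51
stand top 0 [433.3 -93.7  44.9] 0.52 50
stand scene 24 [431.4 -95.4  44.5] 0.62 47
stand scene 0 [433.6 -91.8  44.5] 0.6 49
tamp top 14 [ 442.  -228.6   30.5] 7.13 52
tamp top 0 [ 442.  -241.7   29.4] 1.95 35
tamp scene 14 [ 433.5 -250.4   30.5] 3.22 42
tamp scene 0 [ 442.  -241.6   28.5] 0.41 36
grip top [ 442.3 -243.3   70. ] [408. 228.] [424. 242.]
grip scene [ 434.2 -248.7   70. ] [321. 272.] [340. 302.]
[[543.  33.  20.]
 [588. -10.  20.]
 [544. -55.  20.]
 [499. -12.  20.]]
[[ 598. -121.   55.]
 [ 624. -187.   55.]
 [ 564. -209.   55.]
 [ 539. -143.   55.]]
```

The fits from both views agree to about 2 mm:

| Piece | x (mm) | y (mm) |
|---|---|---|
| basket | 574 | 175.7 |
| collar | 440.7 | 245 |
| leveller | 436.3 | 66 |
| stand | 433 | -93 |
| tamper | 442 | -242 |

First I'll line the jaws up with world y and move over clear space.

Call:
{"op": "drive_tool", "data": {
  "deltas": [
    [0,0,-0.035,0.038,-0.09,0,0],
    [0,0,-0.06,0.065,-0.18,0,0],
    [0,0,-0.085,0.093,-0.27,0,0],
    [0,0,-0.11,0.12,-0.3637,0,0],
    [0,0,-0.135,0.148,-0.3637,0,0],
    [0,0,-0.16,0.175,-0.3637,0,0],
    [0,0,-0.1742,0.191,-0.3637,0,0],
    [0,0,-0.1742,0.191,-0.3637,0,0],
    [0,0,-0.1742,0.191,-0.3637,0,0],
    [0,0,-0.1742,0.191,-0.3637,0,0]
  ],
  "squeeze": 40
}}

```text
time: 1.03
tool_pos: [329.9, 330.3, 231.4]
tcp_rot: [98.3, 90.0, 98.3]
ft_force: [-0.1, 0.6, -0.3]
finger_gap: 85.5
```

Call:
{"op": "drive_tool", "data": {
  "deltas": [
    [0,0.0,-0.02,0.031,0,0,0],
    [0,0.01,-0.04,0.062,0,0,0],
    [0,0.025,-0.06,0.093,0,0,0],
    [0,0.045,-0.08,0.125,0,0,0],
    [0,0.065,-0.1,0.157,0,0,0],
    [0,0.085,-0.12,0.19,0,0,0],
    [0,0.11,-0.14,0.22,0,0,0],
    [0,0.135,-0.1543,0.244,0,0,0],
    [0,0.161,-0.1543,0.244,0,0,0],
    [0,0.161,-0.1543,0.244,0,0,0]
  ]
}}

```text
time: 1.87
tool_pos: [570.7, 174.8, 62.9]
tcp_rot: [-168.6, 89.4, -168.6]
ft_force: [-0.7, 0.3, -1.9]
finger_gap: 85.1
```

```bash
python3 - <<'E'
from h import *
print(sense()["tool_pos"])
s=snapshot("scene"); crop(s["frame"],180,100,220,165,3.6,"pics/s2.png")
E
```

```text
[570.66597764 174.78524184  62.92519   ]
```

View pics/s2.png

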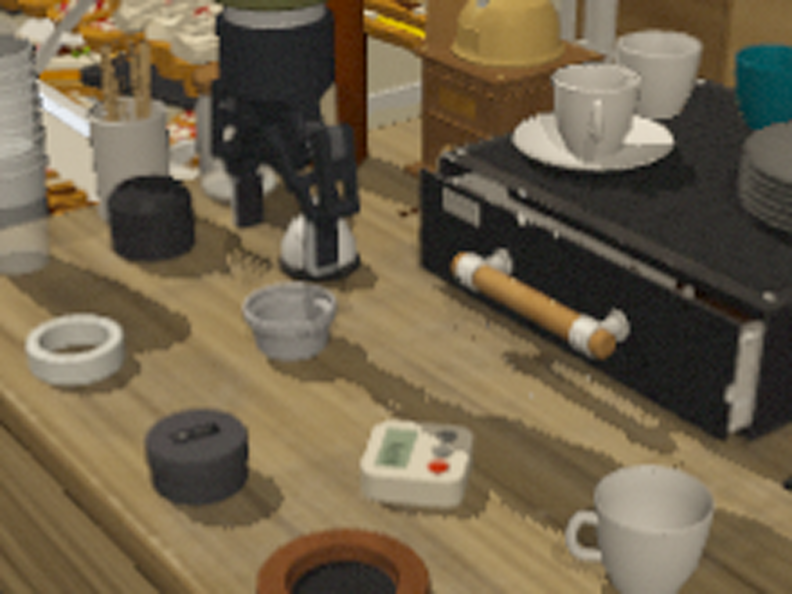

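The picture shows the open gripper right above the basket, whose rim is at about (290,300) in the crop. I'll descend part way, let it settle, and check the tracking offset.

Call:
{"op": "drive_tool", "data": {
  "deltas": [
    [0,0.003,0,0,0,0,0],
    [0,0.006,0,0,0,0,0],
    [0,0.01,0,0,0,0,0],
    [0,0.014,0,0,0,0,0],
    [0,0.018,0,0,0,0,0],
    [0,0.02,0,0,0,0,0],
    [0,0.02,0,0,0,0,0],
    [0,0.02,0,0,0,0,0],
    [0,0.02,0,0,0,0,0],
    [0,0.02,0,0,0,0,0]
  ]
}}

```text
time: 2.75
tool_pos: [574.1, 175.6, 50.5]
tcp_rot: [9.7, 90.0, 9.7]
ft_force: [0.2, 0.1, 0.7]
finger_gap: 85.5
```

Call:
{"op": "drive_tool", "data": {
  "deltas": [
    [0,0.006,0,0,0,0,0],
    [0,0.014,0,0,0,0,0],
    [0,0.022,0,0,0,0,0],
    [0,0.03,0,0,0,0,0],
    [0,0.037,0,0,0,0,0],
    [0,0.0413,0,0,0,0,0],
    [0,0.0413,0,0,0,0,0],
    [0,0.0413,0,0,0,0,0],
    [255,0.0413,0,0,0,0,0],
    [255,0.0413,0,0,0,0,0]
  ]
}}

```text
time: 3.58
tool_pos: [574.5, 175.8, 9.7]
tcp_rot: [16.2, 89.9, 16.2]
ft_force: [-1.9, 2.3, 34.0]
finger_gap: 63.8
```

Call:
{"op": "drive_tool", "data": {
  "deltas": [
    [255,0,0,0,0,0,0],
    [255,0,0,0,0,0,0],
    [255,0,0,0,0,0,0],
    [255,0,0,0,0,0,0],
    [255,0,0,0,0,0,0],
    [255,0,0,0,0,0,0],
    [255,0,0,0,0,0,0],
    [255,0,0,0,0,0,0],
    [255,0,0,0,0,0,0],
    [255,0,0,0,0,0,0]
  ]
}}

```text
time: 4.42
tool_pos: [574.9, 175.9, 10.1]
tcp_rot: [12.9, 89.9, 12.9]
ft_force: [-0.7, 0.3, 6.1]
finger_gap: 63.5
```

```bash
python3 - <<'E'
from h import *
d=sense();print(d["finger_gap"],d["tool_pos"])
s=snapshot("scene"); crop(s["frame"],180,130,200,150,4,"pics/s3.png")
E
```

```text
63.540404021072696 [574.86977191 175.89908389  10.10135024]
```

View pics/s3.png

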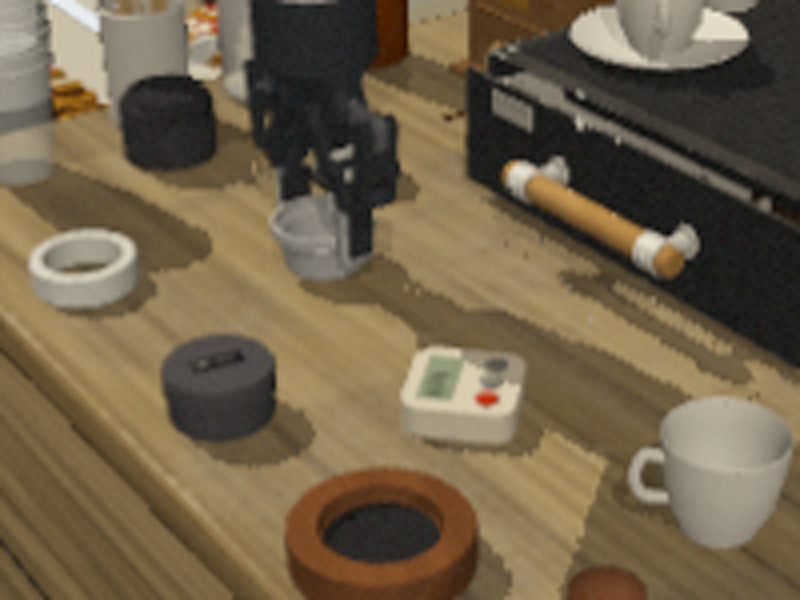

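The grip holds with a gap of 63.5 mm, and both fingers are outside the rim. I'll lift it gently.

Call:
{"op": "drive_tool", "data": {
  "deltas": [
    [255,-0.003,0,0,0,0,0],
    [255,-0.009,0,0,0,0,0],
    [255,-0.018,0,0,0,0,0],
    [255,-0.03,0,0,0,0,0],
    [255,-0.044,0,0,0,0,0],
    [255,-0.058,0,0,0,0,0],
    [255,-0.072,0,0,0,0,0],
    [255,-0.083,0,0,0,0,0],
    [255,-0.09,0,0,0,0,0],
    [255,-0.09,0,0,0,0,0]
  ]
}}

```text
time: 5.3
tool_pos: [575.5, 176.0, 101.8]
tcp_rot: [11.8, 89.8, 11.8]
ft_force: [1.3, -0.7, -1.0]
finger_gap: 63.5
```

```bash
python3 - <<'E'
from h import *
d=sense();print(d["finger_gap"],d["tool_pos"],d["ft_force"])
s=snapshot("scene"); crop(s["frame"],180,80,200,150,4,"pics/s4.png")
E
```

```text
63.47707535391245 [575.5147114  175.98593342 101.84284054] [ 1.32823769 -0.72342804 -1.02784934]
```

View pics/s4.png

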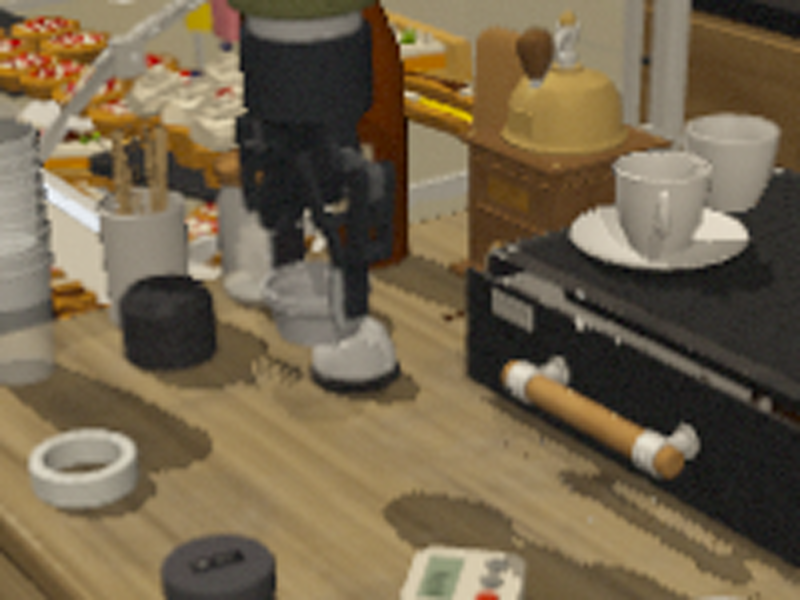

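The basket is lifted and held level, at about (310,300) in the crop. Now I'll carry it over the stand.

Call:
{"op": "drive_tool", "data": {
  "deltas": [
    [255,0,-0.01,-0.005,0,0,0],
    [255,0,-0.032,-0.016,0,0,0],
    [255,0,-0.065,-0.033,0,0,0],
    [255,0,-0.1,-0.052,0,0,0],
    [255,0,-0.136,-0.071,0,0,0],
    [255,0,-0.172,-0.09,0,0,0],
    [255,0,-0.207,-0.108,0,0,0],
    [255,0,-0.238,-0.125,0,0,0],
    [255,0,-0.26,-0.137,0,0,0],
    [255,0,-0.2687,-0.141,0,0,0]
  ]
}}

```text
time: 6.18
tool_pos: [429.9, -95.5, 97.6]
tcp_rot: [-173.4, 89.8, -173.5]
ft_force: [-0.0, 0.0, -0.8]
finger_gap: 63.2
```

Call:
{"op": "drive_tool", "data": {
  "deltas": [
    [255,0.004,0,0,0,0,0],
    [255,0.012,0,0,0,0,0],
    [255,0.021,0,0,0,0,0],
    [255,0.03,0,0,0,0,0],
    [255,0.038,0,0,0,0,0],
    [255,0.04,0,0,0,0,0],
    [255,0.04,0,0,0,0,0],
    [255,0.04,0,0,0,0,0],
    [255,0.04,0,0,0,0,0],
    [255,0.04,0,0,0,0,0]
  ]
}}

```text
time: 7.02
tool_pos: [433.5, -93.1, 59.5]
tcp_rot: [-18.7, 89.9, -18.7]
ft_force: [0.9, 1.2, -1.6]
finger_gap: 63.2
```

```bash
python3 - <<'E'
from h import *
d=sense();print(d["finger_gap"],d["tool_pos"],d["ft_force"])
s=snapshot("scene"); crop(s["frame"],200,180,160,120,5,"pics/s5.png")
s=snapshot("top"); crop(s["frame"],260,170,160,120,5,"pics/t5.png")
E
```

```text
63.24065993240678 [433.45516501 -93.09563063  59.54367877] [ 0.85718454  1.16300741 -1.6165292 ]
```

View pics/s5.png

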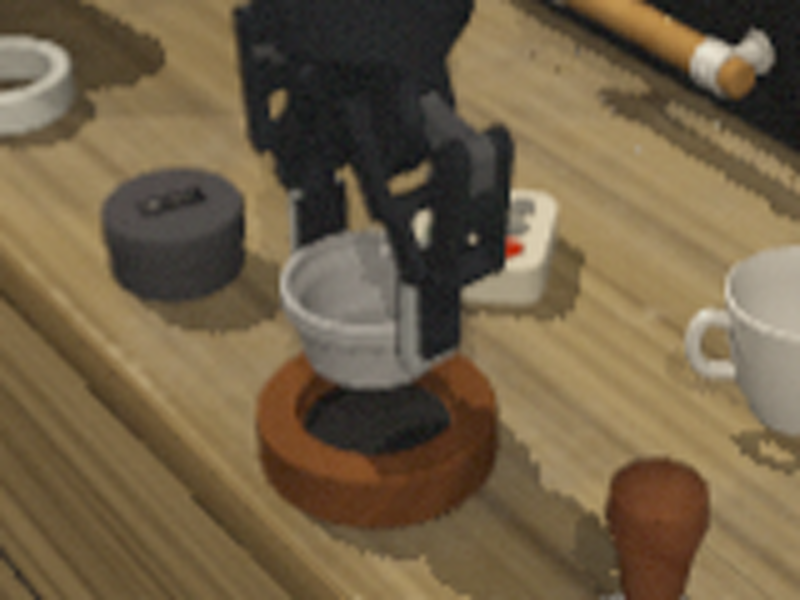

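View pics/t5.png

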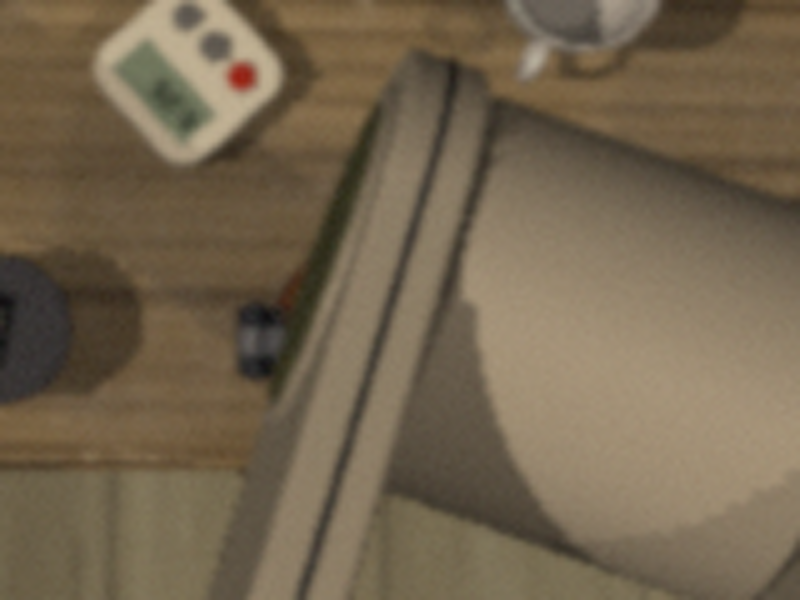

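The basket hangs centred over the recess, with its foot at about (370,385) and the recess at (378,418) in the crop. I'll lower it slowly.

Call:
{"op": "drive_tool", "data": {
  "deltas": [
    [255,0.004,0,0,0,0,0],
    [255,0.009,0,0,0,0,0],
    [255,0.014,0,0,0,0,0],
    [255,0.019,0,0,0,0,0],
    [255,0.024,0,0,0,0,0],
    [255,0.028,0,0,0,0,0],
    [255,0.032,0,0,0,0,0],
    [255,0.034,0,0,0,0,0],
    [255,0.035,0,0,0,0,0],
    [255,0.035,0,0,0,0,0]
  ]
}}

```text
time: 7.95
tool_pos: [432.8, -93.0, 24.1]
tcp_rot: [165.0, 90.0, 165.0]
ft_force: [-0.6, -0.3, -0.8]
finger_gap: 63.7
```

```bash
python3 - <<'E'
from h import *
d=sense();print(d["finger_gap"],d["tool_pos"],d["ft_force"])
s=snapshot("scene"); crop(s["frame"],200,180,160,120,5,"pics/s6.png")
E
```

```text
63.68230047365814 [432.81412119 -92.97781642  24.11136175] [-0.64776608 -0.3495374  -0.83500554]
```

View pics/s6.png

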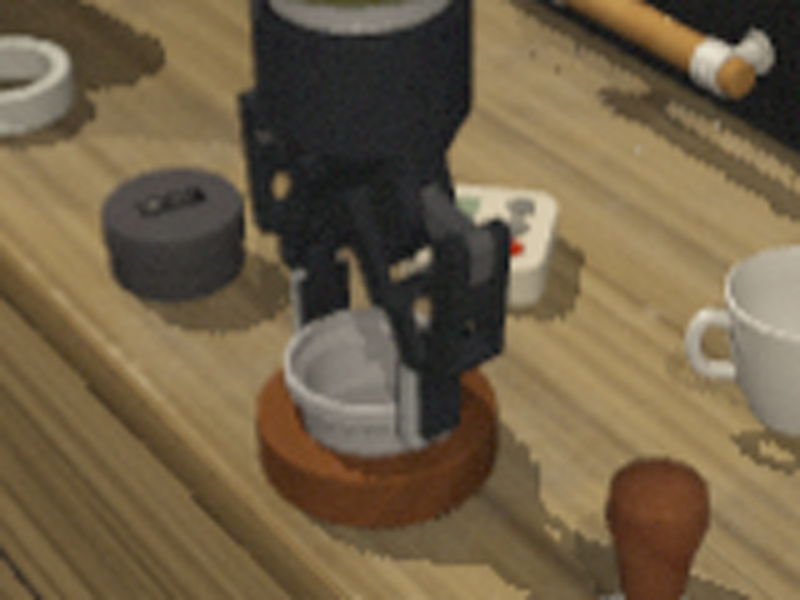

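Call:
{"op": "drive_tool", "data": {
  "deltas": [
    [255,0.0005,0,0,0,0,0],
    [255,0.001,0,0,0,0,0],
    [255,0.001,0,0,0,0,0],
    [255,0.0015,0,0,0,0,0],
    [255,0.0015,0,0,0,0,0],
    [255,0.002,0,0,0,0,0],
    [255,0.002,0,0,0,0,0],
    [255,0.002,0,0,0,0,0],
    [255,0.002,0,0,0,0,0],
    [255,0.002,0,0,0,0,0]
  ]
}}

```text
time: 8.83
tool_pos: [433.2, -93.1, 24.0]
tcp_rot: [177.7, 90.0, 177.7]
ft_force: [-12.0, 3.5, 26.2]
finger_gap: 63.6
```

Contact at 26 N. I'll ease up, open and back off upward.

Call:
{"op": "drive_tool", "data": {
  "deltas": [
    [255,-0.001,0,0,0,0,0],
    [255,-0.001,0,0,0,0,0],
    [0,-0.001,0,0,0,0,0],
    [0,-0.001,0,0,0,0,0],
    [0,-0.001,0,0,0,0,0],
    [0,-0.001,0,0,0,0,0],
    [0,-0.006,0,0,0,0,0],
    [0,-0.02,0,0,0,0,0],
    [0,-0.045,0,0,0,0,0],
    [0,-0.078,0,0,0,0,0]
  ]
}}

```text
time: 9.67
tool_pos: [430.8, -92.3, 98.7]
tcp_rot: [161.6, 89.7, 161.6]
ft_force: [-0.4, -0.2, -0.1]
finger_gap: 85.4
```

Call:
{"op": "drive_tool", "data": {
  "deltas": [
    [0,0,0.025,0,0,0,0],
    [0,0,0.06,0.001,0,0,0],
    [0,0,0.1,0.002,0,0,0],
    [0,0,0.14,0.003,0,0,0],
    [0,0,0.18,0.004,0,0,0],
    [0,0,0.22,0.005,0,0,0],
    [0,0,0.26,0.006,0,0,0],
    [0,0,0.3,0.007,0,0,0],
    [0,0.0,0.325,0.0077,0,0,0],
    [0,0.0,0.338,0.0077,0,0,0]
  ]
}}

```text
time: 10.5
tool_pos: [440.4, 248.2, 100.4]
tcp_rot: [61.9, 89.9, 62.1]
ft_force: [0.6, -0.0, 0.5]
finger_gap: 85.6
```

```bash
python3 - <<'E'
from h import *
print(sense()["tool_pos"])
for n in("scene","top"):
    s=snapshot(n); np.save(n+"1.npy",s,allow_pickle=True)
    crop(s["frame"],*((200,180,160,120) if n=="scene" else (280,180,120,90)),5,f"pics/{n}7.png")
    c=cont(s,"red",(262,275) if n=="scene" else (318,238)); 
    for z,sd in((24,1),(0,-1)): print(n,"stand",fit(s,c,z,46,sd)[0].round(1))
    c=cont(s,"low",(267,262) if n=="scene" else (336,228))
    for z,sd in((46,1),(38,-1)): print(n,"basket",fit(s,c,z,33,sd)[0].round(1), len(c))
E
```

```text
[440.4020548  248.19175953 100.43940408]
scene stand [428.8 -99.6  44.5]
scene stand [434.4 -91.4  44.5]
scene basket [431.5 -93.4  33. ] 95
scene basket [ 425.2 -105.7   31.5] 95
top stand [433.  -91.9  44.5]
top stand [433.4 -94.6  45.5]
top basket [433.2 -93.4  31.6] 92
top basket [433.1 -93.5  32.4] 92
```

View pics/scene7.png

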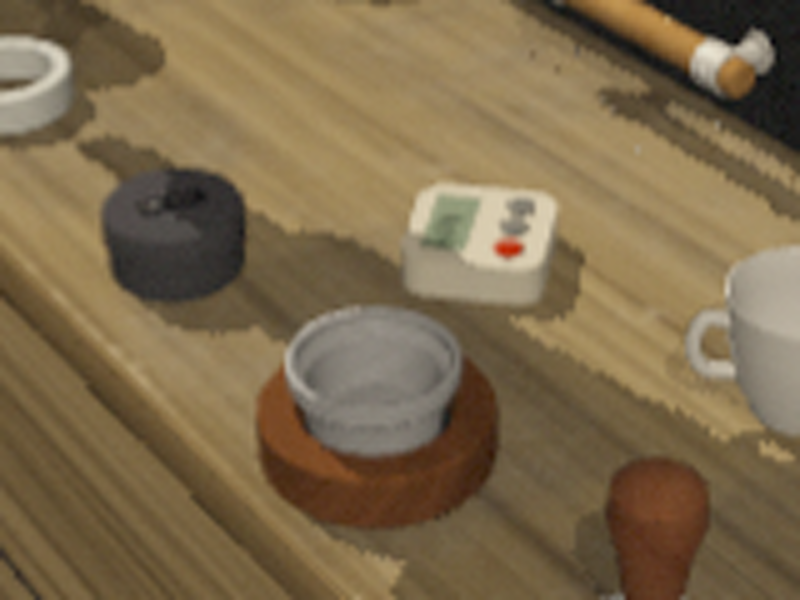

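View pics/top7.png

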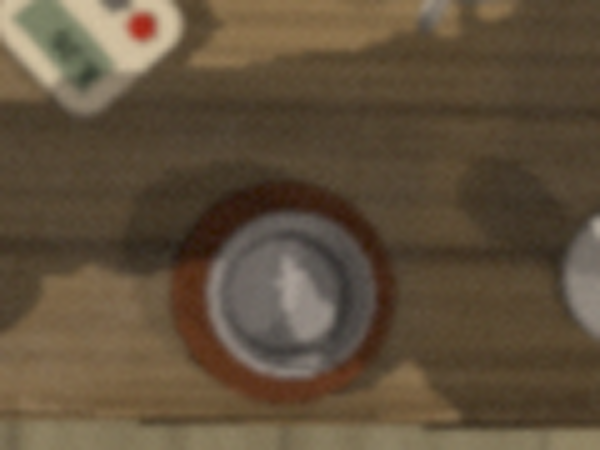

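The basket is upright in the recess at (433.2,-93.4), and the stand fits to (433.2,-93.2), so it is centred. On to the collar.

Call:
{"op": "drive_tool", "data": {
  "deltas": [
    [0,0.02,0,0,0,0,0],
    [0,0.04,0,0,0,0,0],
    [0,0.06,0,0,0,0,0],
    [0,0.075,0,0,0,0,0],
    [0,0.085,0,0,0,0,0],
    [0,0.093,0,0,0,0,0],
    [0,0.098,0,0,0,0,0],
    [0,0.101,0,0,0,0,0],
    [0,0.101,0,0,0,0,0],
    [0,0.101,0,0,0,0,0]
  ]
}}

```text
time: 11.43
tool_pos: [441.2, 245.1, -0.4]
tcp_rot: [20.3, 89.9, 20.3]
ft_force: [-0.1, 0.7, 0.4]
finger_gap: 85.4
```

Call:
{"op": "drive_tool", "data": {
  "deltas": [
    [255,0,0,0,0,0,0],
    [255,0,0,0,0,0,0],
    [255,0,0,0,0,0,0],
    [255,0,0,0,0,0,0],
    [255,0,0,0,0,0,0],
    [255,0,0,0,0,0,0],
    [255,0,0,0,0,0,0],
    [255,0,0,0,0,0,0],
    [255,0,0,0,0,0,0],
    [255,0,0,0,0,0,0]
  ]
}}

```text
time: 12.27
tool_pos: [441.4, 245.3, 0.4]
tcp_rot: [12.6, 89.9, 12.6]
ft_force: [-2.9, -3.0, 9.1]
finger_gap: 63.7
```

Call:
{"op": "drive_tool", "data": {
  "deltas": [
    [255,-0.003,0,0,0,0,0],
    [255,-0.009,0,0,0,0,0],
    [255,-0.018,0,0,0,0,0],
    [255,-0.032,0,0,0,0,0],
    [255,-0.05,0,0,0,0,0],
    [255,-0.07,0,0,0,0,0],
    [255,-0.09,0,0,0,0,0],
    [255,-0.108,0,0,0,0,0],
    [255,-0.12,0,0,0,0,0],
    [255,-0.121,0,0,0,0,0]
  ]
}}

```text
time: 13.1
tool_pos: [442.6, 245.8, 123.6]
tcp_rot: [22.9, 89.7, 22.9]
ft_force: [-0.3, -0.4, -1.4]
finger_gap: 63.4
```

```bash
python3 - <<'E'
from h import *
d=sense();print(d["finger_gap"],d["tool_pos"],d["ft_force"])
s=snapshot("scene"); crop(s["frame"],130,100,160,120,5,"pics/s8.png")
E
```

```text
63.42428684594496 [442.59838687 245.8270732  123.64592489] [-0.26629474 -0.44934279 -1.35130499]
```

View pics/s8.png

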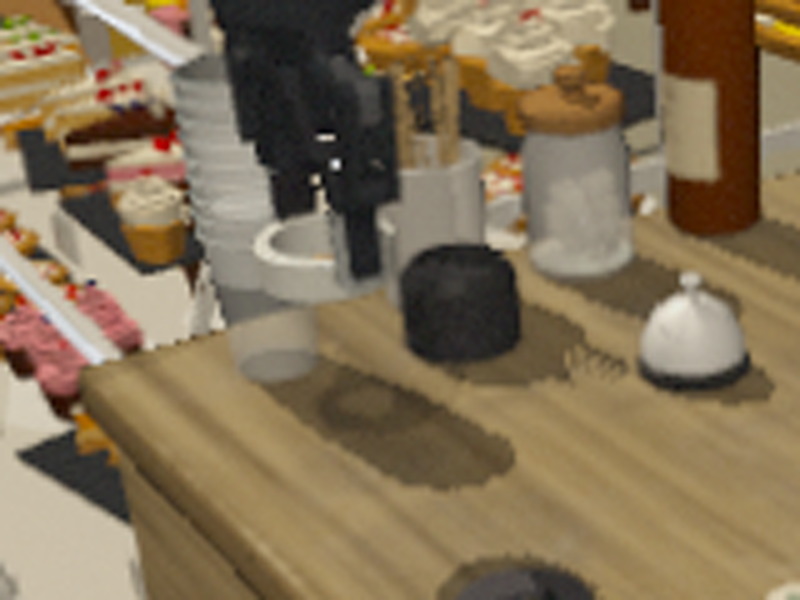

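The collar is held level, at about (320,260) in the crop. I'll carry it to the stand.

Call:
{"op": "drive_tool", "data": {
  "deltas": [
    [255,0,-0.012,0,0,0,0],
    [255,0,-0.038,-0.001,0,0,0],
    [255,0,-0.076,-0.002,0,0,0],
    [255,0,-0.117,-0.003,0,0,0],
    [255,0,-0.158,-0.004,0,0,0],
    [255,0,-0.199,-0.005,0,0,0],
    [255,0,-0.24,-0.006,0,0,0],
    [255,0,-0.28,-0.007,0,0,0],
    [255,0,-0.315,-0.0075,0,0,0],
    [255,0,-0.3383,-0.0075,0,0,0]
  ]
}}

```text
time: 13.98
tool_pos: [431.2, -96.5, 118.4]
tcp_rot: [-174.2, 89.9, -174.3]
ft_force: [-0.1, 0.2, -0.7]
finger_gap: 63.2
```

Call:
{"op": "drive_tool", "data": {
  "deltas": [
    [255,0.004,0,0,0,0,0],
    [255,0.014,0,0,0,0,0],
    [255,0.026,0,0,0,0,0],
    [255,0.038,0,0,0,0,0],
    [255,0.048,0,0,0,0,0],
    [255,0.055,0,0,0,0,0],
    [255,0.06,0,0,0,0,0],
    [255,0.06,0,0,0,0,0],
    [255,0.06,0,0,0,0,0],
    [255,0.06,0,0,0,0,0]
  ]
}}

```text
time: 14.82
tool_pos: [433.6, -93.3, 60.5]
tcp_rot: [-19.2, 89.9, -19.2]
ft_force: [0.0, -0.3, -1.1]
finger_gap: 62.9
```

```bash
python3 - <<'E'
from h import *
d=sense();print(d["finger_gap"],d["tool_pos"],d["ft_force"])
s=snapshot("scene"); np.save("scene2.npy",s,allow_pickle=True); crop(s["frame"],200,180,160,120,5,"pics/s9.png")
E
```

```text
62.92025788301687 [433.62853993 -93.3227727   60.54624701] [ 0.02374115 -0.27413057 -1.06929234]
```

View pics/s9.png

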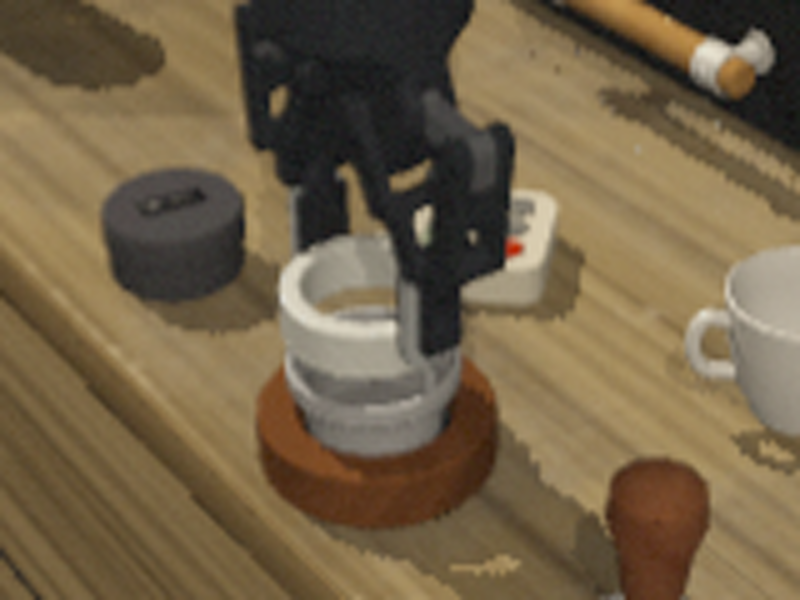

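The collar hangs in line with the basket; their left edges are at x ≈ 283 and 287 in the crop. Lowering it.

Call:
{"op": "drive_tool", "data": {
  "deltas": [
    [255,0.003,0,0,0,0,0],
    [255,0.006,0,0,0,0,0],
    [255,0.009,0,0,0,0,0],
    [255,0.011,0,0,0,0,0],
    [255,0.012,0,0,0,0,0],
    [255,0.013,0,0,0,0,0],
    [255,0.0135,0,0,0,0,0],
    [255,0.014,0,0,0,0,0],
    [255,0.0145,0,0,0,0,0],
    [255,0.0145,0,0,0,0,0]
  ]
}}

```text
time: 15.7
tool_pos: [433.3, -93.4, 46.5]
tcp_rot: [160.5, 90.0, 160.5]
ft_force: [-5.6, 1.6, 9.2]
finger_gap: 63.1
```

Call:
{"op": "drive_tool", "data": {
  "deltas": [
    [255,0.0,0,0,0,0,0],
    [255,0.0,0,0,0,0,0],
    [255,0.0005,0,0,0,0,0],
    [255,0.0005,0,0,0,0,0],
    [255,0.0005,0,0,0,0,0],
    [255,0.0005,0,0,0,0,0],
    [255,0.0005,0,0,0,0,0],
    [255,0.0005,0,0,0,0,0],
    [255,0.0005,0,0,0,0,0],
    [255,0.0005,0,0,0,0,0]
  ]
}}

```text
time: 16.53
tool_pos: [433.4, -93.4, 46.4]
tcp_rot: [-57.3, 90.0, -57.3]
ft_force: [-9.0, 2.0, 15.6]
finger_gap: 63.3
```

Call:
{"op": "drive_tool", "data": {
  "deltas": [
    [255,-0.0005,0,0,0,0,0],
    [255,-0.0005,0,0,0,0,0],
    [0,-0.0005,0,0,0,0,0],
    [0,-0.0005,0,0,0,0,0],
    [0,-0.0005,0,0,0,0,0],
    [0,-0.0005,0,0,0,0,0],
    [0,-0.006,0,0,0,0,0],
    [0,-0.02,0,0,0,0,0],
    [0,-0.045,0,0,0,0,0],
    [0,-0.075,0,0,0,0,0]
  ]
}}

```text
time: 17.37
tool_pos: [431.5, -92.8, 119.4]
tcp_rot: [161.4, 89.8, 161.4]
ft_force: [1.1, 0.6, -0.1]
finger_gap: 85.3
```

Call:
{"op": "drive_tool", "data": {
  "deltas": [
    [0,0,0.02,0,0,0,0],
    [0,0,0.05,0.001,0,0,0],
    [0,0,0.085,0.002,0,0,0],
    [0,0,0.12,0.003,0,0,0],
    [0,0,0.145,0.003,0,0,0],
    [0,0,0.159,0.003,0,0,0],
    [0,0.0,0.159,0.003,0,0,0],
    [0,0,0.159,0.003,0,0,0],
    [0,0.0,0.159,0.003,0,0,0],
    [0,0.0,0.159,0.003,0,0,0]
  ]
}}

```text
time: 18.2
tool_pos: [436.2, 64.8, 120.1]
tcp_rot: [-91.7, 90.0, -91.7]
ft_force: [0.6, -0.5, -0.7]
finger_gap: 85.5
```

```bash
python3 - <<'E'
from h import *
print(sense()["tool_pos"])
for n in("scene","top"):
    s=snapshot(n); np.save(n+"3.npy",s,allow_pickle=True)
    crop(s["frame"],*((200,180,160,120) if n=="scene" else (280,180,120,90)),5,f"pics/{n}10.png")
    p=(260,250) if n=="scene" else (336,224)
    c=cont(s,"low",p)
    for z,sd in((66,1),(46,-1)): print(n,"collar",fit(s,c,z,33.5,sd)[0].round(1), len(c))
E
```

```text
[436.22378097  64.75951622 120.06548459]
scene collar [497.9 -72.5  32. ] 175
scene collar [ 420.1 -113.4   32. ] 175
top collar [432.  -93.6  32.4] 99
top collar [431.9 -93.5  33. ] 99
```

View pics/scene10.png

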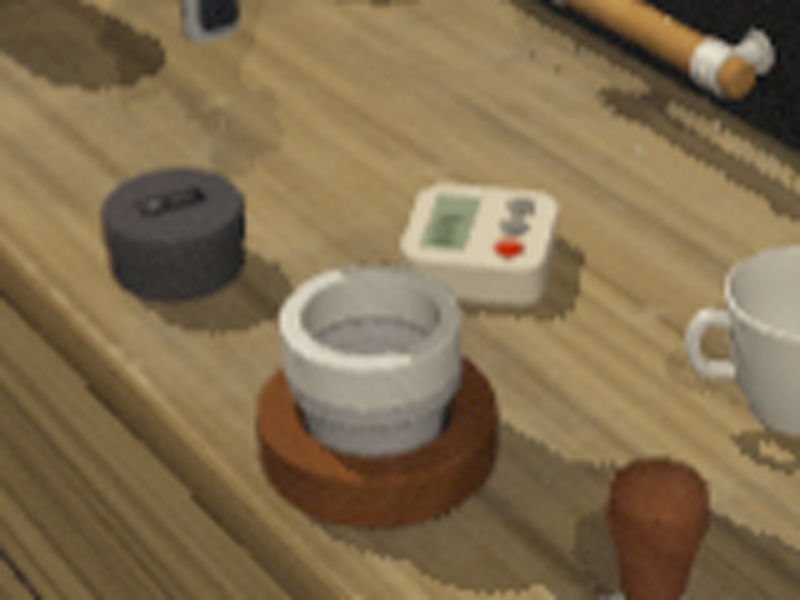

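View pics/top10.png

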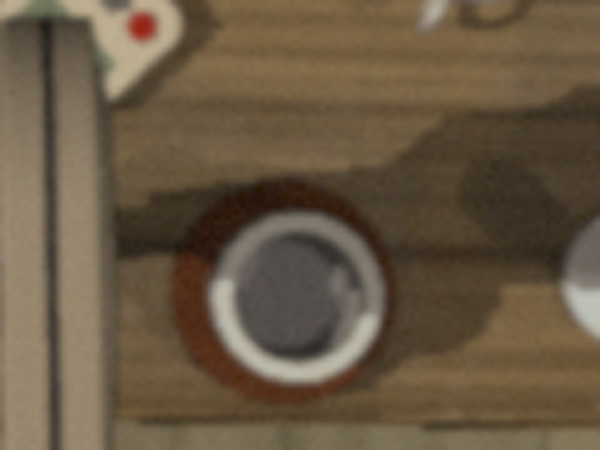

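The collar sits level on the rim at (432.0,-93.5), about 1.2 mm from the basket axis. Next, the leveller.

Call:
{"op": "drive_tool", "data": {
  "deltas": [
    [0,0.02,0,0,0,0,0],
    [0,0.045,0,0,0,0,0],
    [0,0.07,0,0,0,0,0],
    [0,0.088,0,0,0,0,0],
    [0,0.1,0,0,0,0,0],
    [0,0.109,0,0,0,0,0],
    [0,0.114,0,0,0,0,0],
    [0,0.117,0,0,0,0,0],
    [0,0.117,0,0,0,0,0],
    [0,0.117,0,0,0,0,0]
  ],
  "squeeze": 50
}}

```text
time: 19.13
tool_pos: [436.8, 65.6, 3.7]
tcp_rot: [2.5, 89.9, 2.5]
ft_force: [0.4, 0.9, 0.5]
finger_gap: 85.5
```

Call:
{"op": "drive_tool", "data": {
  "deltas": [
    [255,0,0,0,0,0,0],
    [255,0,0,0,0,0,0],
    [255,0,0,0,0,0,0],
    [255,0,0,0,0,0,0],
    [255,0,0,0,0,0,0],
    [255,0,0,0,0,0,0],
    [255,0,0,0,0,0,0],
    [255,0,0,0,0,0,0],
    [255,0,0,0,0,0,0],
    [255,0,0,0,0,0,0]
  ]
}}

```text
time: 19.97
tool_pos: [436.9, 65.8, 4.2]
tcp_rot: [7.4, 89.9, 7.4]
ft_force: [-3.0, 0.3, 8.0]
finger_gap: 59.9
```

Call:
{"op": "drive_tool", "data": {
  "deltas": [
    [255,-0.003,0,0,0,0,0],
    [255,-0.009,0,0,0,0,0],
    [255,-0.018,0,0,0,0,0],
    [255,-0.032,0,0,0,0,0],
    [255,-0.05,0,0,0,0,0],
    [255,-0.07,0,0,0,0,0],
    [255,-0.09,0,0,0,0,0],
    [255,-0.108,0,0,0,0,0],
    [255,-0.12,0,0,0,0,0],
    [255,-0.122,0,0,0,0,0]
  ]
}}

```text
time: 20.8
tool_pos: [438.0, 65.8, 128.5]
tcp_rot: [1.6, 89.7, 1.6]
ft_force: [0.9, 0.9, -3.7]
finger_gap: 59.9
```

```bash
python3 - <<'E'
from h import *
d=sense();print(d["finger_gap"],d["tool_pos"],d["ft_force"])
s=snapshot("scene"); crop(s["frame"],170,120,160,120,5,"pics/s11.png")
E
```

```text
59.9442732355478 [437.95627929  65.75738487 128.48208806] [ 0.91782058  0.85592079 -3.74468574]
```

View pics/s11.png

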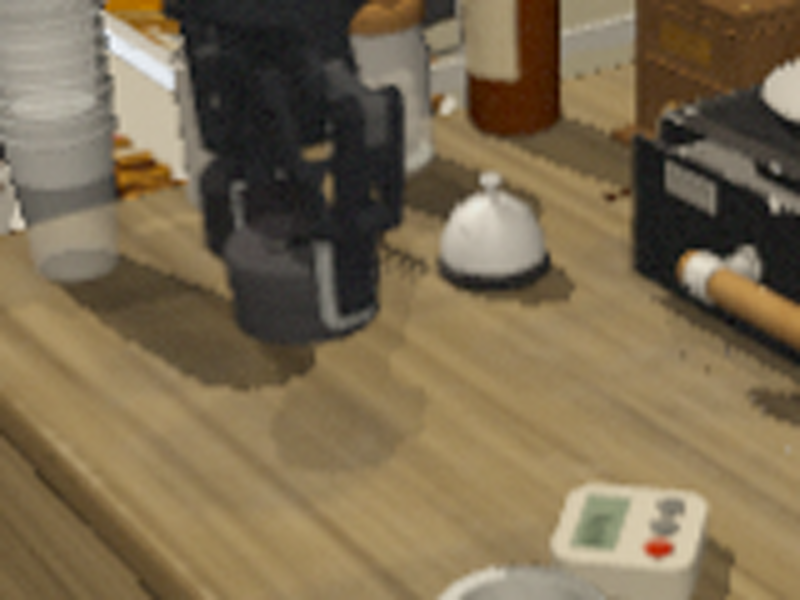

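The leveller is held level, at about (305,290) in the crop. Carrying it over.

Call:
{"op": "drive_tool", "data": {
  "deltas": [
    [255,0,-0.008,0,0,0,0],
    [255,0,-0.025,-0.001,0,0,0],
    [255,0,-0.05,-0.002,0,0,0],
    [255,0,-0.078,-0.003,0,0,0],
    [255,0,-0.106,-0.0038,0,0,0],
    [255,0,-0.131,-0.0038,0,0,0],
    [255,0,-0.149,-0.0038,0,0,0],
    [255,0,-0.1591,-0.0038,0,0,0],
    [255,0.003,-0.1591,-0.0038,0,0,0],
    [255,0.01,-0.1591,-0.0038,0,0,0]
  ]
}}

```text
time: 21.68
tool_pos: [432.3, -93.7, 114.7]
tcp_rot: [70.1, 90.0, 70.0]
ft_force: [-0.2, -0.1, -3.6]
finger_gap: 59.7
```

Call:
{"op": "drive_tool", "data": {
  "deltas": [
    [255,0.006,0,0,0,0,0],
    [255,0.013,0,0,0,0,0],
    [255,0.02,0,0,0,0,0],
    [255,0.026,0,0,0,0,0],
    [255,0.031,0,0,0,0,0],
    [255,0.034,0,0,0,0,0],
    [255,0.036,0,0,0,0,0],
    [255,0.036,0,0,0,0,0],
    [255,0.036,0,0,0,0,0],
    [255,0.036,0,0,0,0,0]
  ]
}}

```text
time: 22.52
tool_pos: [432.7, -93.6, 79.4]
tcp_rot: [-19.0, 90.0, -19.0]
ft_force: [0.4, -0.3, -3.2]
finger_gap: 60.1
```

```bash
python3 - <<'E'
from h import *
d=sense();print(d["finger_gap"],d["tool_pos"],d["ft_force"])
s=snapshot("scene"); crop(s["frame"],200,180,160,120,5,"pics/s12.png")
E
```

```text
60.08847915981426 [432.68042933 -93.57843484  79.41139893] [ 0.38276159 -0.34625428 -3.19689787]
```

View pics/s12.png

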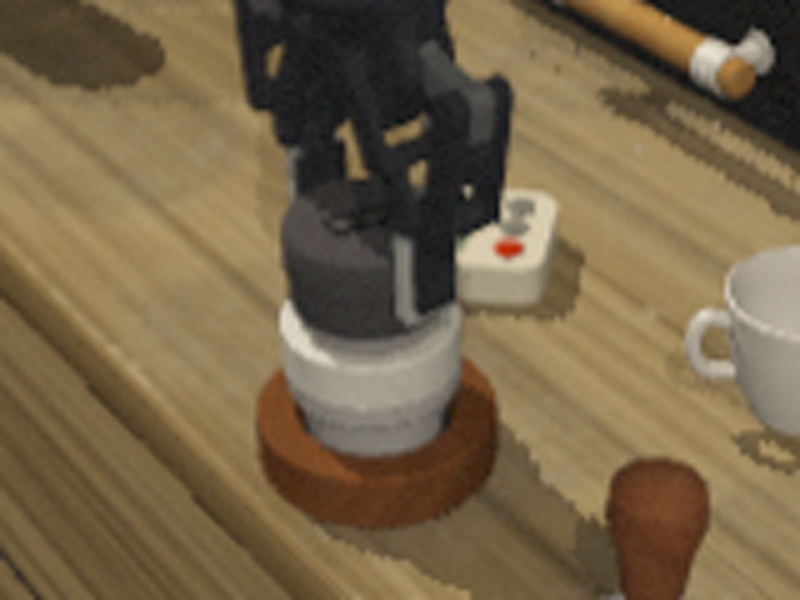

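The leveller hovers about 9 mm above the collar, centred on it. Lowering to contact.

Call:
{"op": "drive_tool", "data": {
  "deltas": [
    [255,0.002,0,0,0,0,0],
    [255,0.004,0,0,0,0,0],
    [255,0.006,0,0,0,0,0],
    [255,0.007,0,0,0,0,0],
    [255,0.008,0,0,0,0,0],
    [255,0.0085,0,0,0,0,0],
    [255,0.009,0,0,0,0,0],
    [255,0.0095,0,0,0,0,0],
    [255,0.0095,0,0,0,0,0],
    [255,0.0095,0,0,0,0,0]
  ]
}}

```text
time: 23.4
tool_pos: [432.6, -93.4, 70.3]
tcp_rot: [11.7, 90.0, 11.7]
ft_force: [-3.3, 1.5, 6.1]
finger_gap: 60.0
```

Call:
{"op": "drive_tool", "data": {
  "deltas": [
    [255,0.0,0,0,0,0,0],
    [255,0.0,0,0,0,0,0],
    [255,0.0005,0,0,0,0,0],
    [255,0.0005,0,0,0,0,0],
    [255,0.0005,0,0,0,0,0],
    [255,0.0005,0,0,0,0,0],
    [255,0.0005,0,0,0,0,0],
    [255,0.0005,0,0,0,0,0],
    [255,0.0005,0,0,0,0,0],
    [255,0.0005,0,0,0,0,0]
  ]
}}

```text
time: 24.23
tool_pos: [432.9, -93.4, 70.4]
tcp_rot: [0.6, 90.0, 0.6]
ft_force: [-6.2, 2.4, 10.4]
finger_gap: 59.6
```

Call:
{"op": "drive_tool", "data": {
  "deltas": [
    [255,-0.0005,0,0,0,0,0],
    [255,-0.0005,0,0,0,0,0],
    [0,-0.0005,0,0,0,0,0],
    [0,-0.0005,0,0,0,0,0],
    [0,-0.0005,0,0,0,0,0],
    [0,-0.0005,0,0,0,0,0],
    [0,-0.006,0,0,0,0,0],
    [0,-0.02,0,0,0,0,0],
    [0,-0.045,0,0,0,0,0],
    [0,-0.076,0,0,0,0,0]
  ]
}}

```text
time: 25.07
tool_pos: [430.7, -92.9, 144.2]
tcp_rot: [161.2, 89.8, 161.2]
ft_force: [0.2, 0.2, 0.3]
finger_gap: 85.7
```

Call:
{"op": "drive_tool", "data": {
  "deltas": [
    [0,0,-0.02,0.001,0,0,0],
    [0,0,-0.05,0.003,0,0,0],
    [0,0,-0.085,0.006,0,0,0],
    [0,0,-0.115,0.008,0,0,0],
    [0,0,-0.138,0.0096,0,0,0],
    [0,0,-0.1486,0.0096,0,0,0],
    [0,0,-0.1486,0.0096,0,0,0],
    [0,0,-0.1486,0.0096,0,0,0],
    [0,0,-0.1486,0.0096,0,0,0],
    [0,0,-0.1486,0.0096,0,0,0]
  ]
}}

```text
time: 25.9
tool_pos: [442.0, -240.8, 145.0]
tcp_rot: [106.8, 90.0, 106.8]
ft_force: [0.0, 0.6, 0.0]
finger_gap: 85.6
```

```bash
python3 - <<'E'
from h import *
d=sense();print(d["tool_pos"])
for n in("scene","top"):
    s=snapshot(n); np.save(n+"4.npy",s,allow_pickle=True)
    crop(s["frame"],*((200,180,160,120) if n=="scene" else (280,180,140,100)),5,f"pics/{n}13.png")
E
```

```text
[ 441.97601781 -240.81102284  144.97644137]
```

View pics/scene13.png

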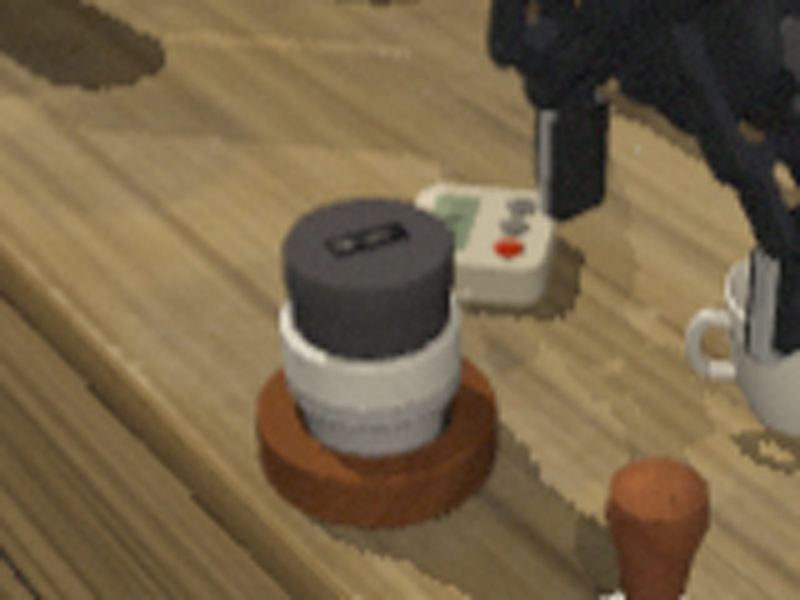

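View pics/top13.png

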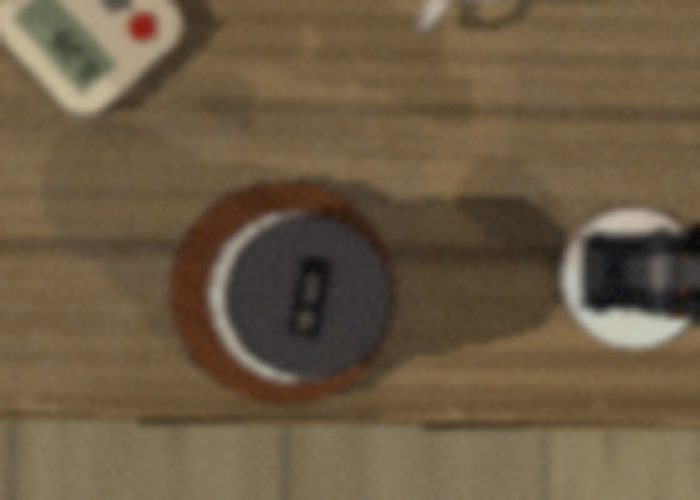

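The leveller is upright on the collar, centred at about (308,297) in the top crop. I'll measure it.

```bash
python3 - <<'E'
from h import *
s=np.load("top4.npy",allow_pickle=True).item()
hsv=cv2.cvtColor(cv2.GaussianBlur(s["frame"],(3,3),0),cv2.COLOR_BGR2HSV)
m=((hsv[:,:,1]<60)&(hsv[:,:,2]<85)).astype(np.uint8)*255
m=cv2.morphologyEx(m[:, :400],cv2.MORPH_OPEN,np.ones((5,5)))
cs=cv2.findContours(m,cv2.RETR_EXTERNAL,cv2.CHAIN_APPROX_NONE)[0]
c=[c for c in cs if cv2.pointPolygonTest(c,(341.,239.),False)>0][0].reshape(-1,2).astype(float)
for sd,z in((1,98.5),(-1,66)):
    for fr in(0,1): print(fit(s,c,z,31,sd,free=fr))
c=cont(s,"low",(396,236))
S=np.load("scene4.npy",allow_pickle=True).item()
c2=cont(S,"low",(330,318)); print(fit(S,c2,0,29,-1))
c2=cont(S,"red",(331,283)); P=c2; print([ (y, P[P[:,1]==y][:,0].min(),P[P[:,1]==y][:,0].max()) for y in range(273,302,4)])
for z in (80,60,40):
    print(z,proj(S,[442,-241.7,z]))
E
```

```text
(array([432.62261207, -91.63636102,  29.5       ]), np.float64(0.6216967933832134), np.int64(37))
(array([432.69118572, -93.20349771,  28.25249191]), np.float64(0.5501905445847468), np.int64(36))
(array([432.60279396, -96.5664685 ,  29.5       ]), np.float64(0.4120718917102194), np.int64(35))
(array([432.6118028 , -96.12728375,  29.13836101]), np.float64(0.4158007882105304), np.int64(35))
(array([ 442.04098344, -241.60916119,   28.53053548]), np.float64(0.4101320926653038), np.int64(36))
[(273, np.float64(325.0), np.float64(337.0)), (277, np.float64(322.0), np.float64(340.0)), (281, np.float64(322.0), np.float64(340.0)), (285, np.float64(322.0), np.float64(340.0)), (289, np.float64(323.0), np.float64(338.0)), (293, np.float64(324.0), np.float64(337.0)), (297, np.float64(325.0), np.float64(336.0)), (301, np.float64(327.0), np.float64(333.0))]
80 [[331.67089915 276.14714357]]
60 [[331.08488345 285.74337691]]
40 [[330.51378815 295.02258019]]
```

The leveller is at (432.6,-93.5). The tamper axis checks at (442,-241.7). Now to grip the tamper.

Call:
{"op": "drive_tool", "data": {
  "deltas": [
    [0,0.01,0,0,0,0,0],
    [0,0.025,0,0,0,0,0],
    [0,0.042,0,0,0,0,0],
    [0,0.06,0,0,0,0,0],
    [0,0.075,0,0,0,0,0],
    [0,0.087,0,0,0,0,0],
    [0,0.094,0,0,0,0,0],
    [0,0.097,0,0,0,0,0],
    [0,0.097,0,0,0,0,0],
    [0,0.097,0,0,0,0,0]
  ],
  "squeeze": 60
}}

```text
time: 26.83
tool_pos: [442.3, -242.3, 48.6]
tcp_rot: [-36.3, 90.0, -36.3]
ft_force: [-0.4, -0.2, 1.0]
finger_gap: 85.4
```

Call:
{"op": "drive_tool", "data": {
  "deltas": [
    [255,0,0,0,0,0,0],
    [255,0,0,0,0,0,0],
    [255,0,0,0,0,0,0],
    [255,0,0,0,0,0,0],
    [255,0,0,0,0,0,0],
    [255,0,0,0,0,0,0],
    [255,0,0,0,0,0,0],
    [255,0,0,0,0,0,0],
    [255,0,0,0,0,0,0],
    [255,0,0,0,0,0,0]
  ]
}}

```text
time: 27.67
tool_pos: [442.3, -242.1, 48.7]
tcp_rot: [-15.8, 90.0, -15.8]
ft_force: [-0.7, 3.5, 5.7]
finger_gap: 30.3
```

```bash
python3 - <<'E'
from h import *
d=sense();print(d["finger_gap"],d["tool_pos"],d["ft_force"])
s=snapshot("scene"); crop(s["frame"],240,200,160,120,5,"pics/s14.png")
E
```

```text
30.33474248782175 [ 442.32735348 -242.09750624   48.65147161] [-0.68950226  3.5041732   5.6668119 ]
```

View pics/s14.png

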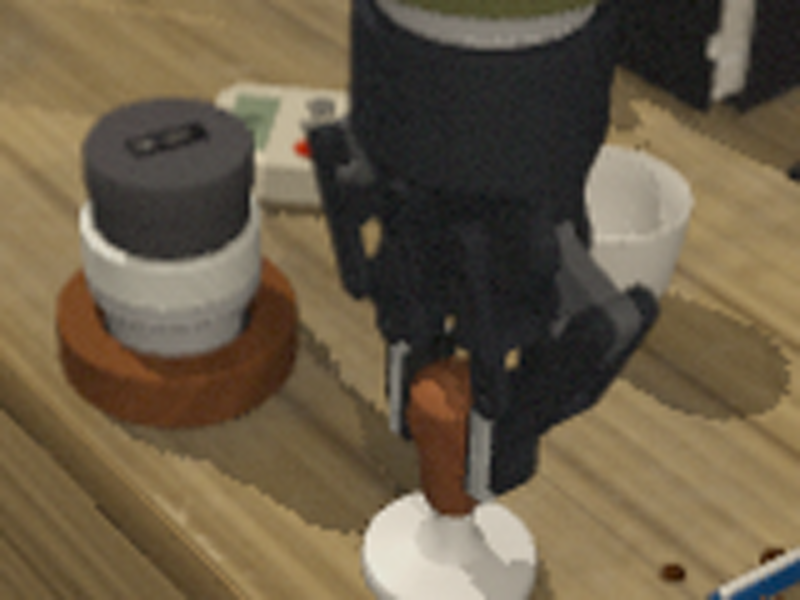

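The pads close squarely on the wooden grip, at about (450,420) in the crop, with a gap of 30.3 mm. Lifting.

Call:
{"op": "drive_tool", "data": {
  "deltas": [
    [255,-0.003,0,0,0,0,0],
    [255,-0.009,0,0,0,0,0],
    [255,-0.018,0,0,0,0,0],
    [255,-0.032,0,0,0,0,0],
    [255,-0.05,0,0,0,0,0],
    [255,-0.07,0,0,0,0,0],
    [255,-0.09,0,0,0,0,0],
    [255,-0.108,0,0,0,0,0],
    [255,-0.12,0,0,0,0,0],
    [255,-0.122,0,0,0,0,0]
  ]
}}

```text
time: 28.55
tool_pos: [443.2, -243.0, 173.3]
tcp_rot: [-35.0, 89.7, -35.0]
ft_force: [0.7, -0.9, -3.7]
finger_gap: 30.6
```

Call:
{"op": "drive_tool", "data": {
  "deltas": [
    [255,0,0.004,0,0,0,0],
    [255,0,0.014,-0.001,0,0,0],
    [255,0,0.03,-0.002,0,0,0],
    [255,0,0.05,-0.003,0,0,0],
    [255,0,0.072,-0.004,0,0,0],
    [255,0,0.095,-0.006,0,0,0],
    [255,0,0.116,-0.007,0,0,0],
    [255,0,0.133,-0.008,0,0,0],
    [255,0,0.144,-0.009,0,0,0],
    [255,0,0.1486,-0.0094,0,0,0]
  ]
}}

```text
time: 29.38
tool_pos: [431.4, -91.3, 168.6]
tcp_rot: [152.8, 89.9, 152.9]
ft_force: [0.7, 0.2, -3.2]
finger_gap: 30.5
```

Call:
{"op": "drive_tool", "data": {
  "deltas": [
    [255,0,0,0,0,0,0],
    [255,0.002,0,0,0,0,0],
    [255,0.004,0,0,0,0,0],
    [255,0.006,0,0,0,0,0],
    [255,0.008,0,0,0,0,0],
    [255,0.01,0,0,0,0,0],
    [255,0.01,0,0,0,0,0],
    [255,0.01,0,0,0,0,0],
    [255,0.01,0,0,0,0,0],
    [255,0.01,0,0,0,0,0]
  ]
}}

```text
time: 30.22
tool_pos: [432.7, -93.5, 160.2]
tcp_rot: [-21.6, 90.0, -21.6]
ft_force: [-0.3, 0.5, -4.0]
finger_gap: 30.4
```

```bash
python3 - <<'E'
from h import *
d=sense();print(d["finger_gap"],d["tool_pos"],d["ft_force"])
s=snapshot("scene"); np.save("scene5.npy",s,allow_pickle=True);crop(s["frame"],200,160,160,120,5,"pics/s15.png")
c=cont(s,"low",(275,215)); 
E
```

```text
30.381835314272845 [432.65328143 -93.49319685 160.157257  ] [-0.31970522  0.4584254  -3.95168016]
```

View pics/s15.png

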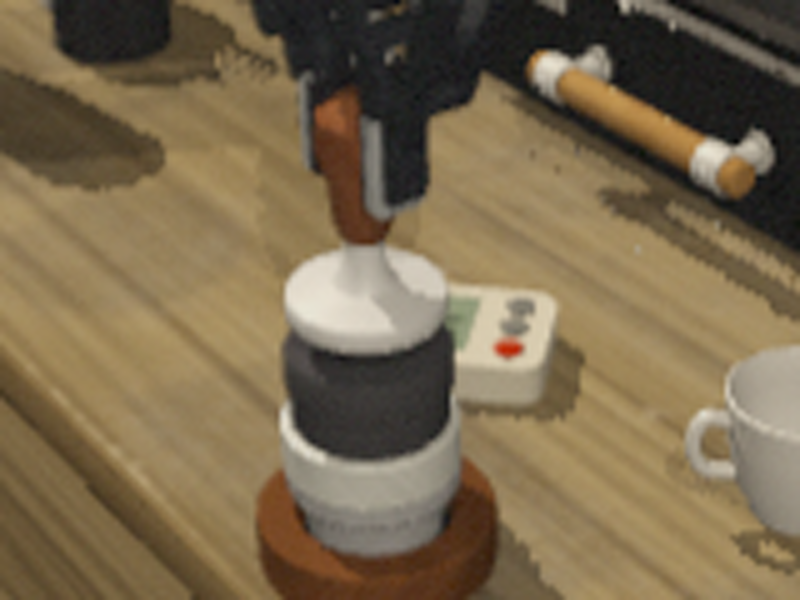

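The tamper hangs upright about 12 mm over the leveller, on the column's line. Lowering it.

Call:
{"op": "drive_tool", "data": {
  "deltas": [
    [255,0.002,0,0,0,0,0],
    [255,0.005,0,0,0,0,0],
    [255,0.008,0,0,0,0,0],
    [255,0.01,0,0,0,0,0],
    [255,0.0115,0,0,0,0,0],
    [255,0.0125,0,0,0,0,0],
    [255,0.013,0,0,0,0,0],
    [255,0.0135,0,0,0,0,0],
    [255,0.0135,0,0,0,0,0],
    [255,0.0135,0,0,0,0,0]
  ]
}}

```text
time: 31.1
tool_pos: [432.7, -93.5, 146.8]
tcp_rot: [-12.7, 90.0, -12.7]
ft_force: [-0.2, 0.6, -1.9]
finger_gap: 29.8
```

Call:
{"op": "drive_tool", "data": {
  "deltas": [
    [255,0.0,0,0,0,0,0],
    [255,0.0005,0,0,0,0,0],
    [255,0.0005,0,0,0,0,0],
    [255,0.0007,0,0,0,0,0],
    [255,0.0007,0,0,0,0,0],
    [255,0.0007,0,0,0,0,0],
    [255,0.0007,0,0,0,0,0],
    [255,0.0007,0,0,0,0,0],
    [255,0.0007,0,0,0,0,0],
    [255,0.0007,0,0,0,0,0]
  ]
}}

```text
time: 31.93
tool_pos: [433.1, -93.6, 146.7]
tcp_rot: [-17.2, 89.9, -17.2]
ft_force: [-1.2, 1.2, 6.2]
finger_gap: 30.1
```

Light contact. Releasing and rising straight up.

Call:
{"op": "drive_tool", "data": {
  "deltas": [
    [255,-0.0003,0,0,0,0,0],
    [0,-0.0003,0,0,0,0,0],
    [0,-0.0003,0,0,0,0,0],
    [0,-0.0003,0,0,0,0,0],
    [0,-0.0003,0,0,0,0,0],
    [0,-0.0003,0,0,0,0,0],
    [0,-0.0003,0,0,0,0,0],
    [0,-0.005,0,0,0,0,0],
    [0,-0.02,0,0,0,0,0],
    [0,-0.045,0,0,0,0,0]
  ]
}}

```text
time: 32.77
tool_pos: [430.8, -92.8, 188.9]
tcp_rot: [161.2, 89.7, 161.2]
ft_force: [-0.2, 0.1, -0.7]
finger_gap: 85.6
```

Call:
{"op": "drive_tool", "data": {
  "deltas": [
    [0,-0.03,0,0,0,0,0],
    [0,-0.055,0,0,0,0,0],
    [0,-0.075,0,0,0,0,0],
    [0,-0.085,0.02,0,0,0,0],
    [0,-0.085,0.055,0,0,0,0],
    [0,-0.085,0.09,0,0,0,0],
    [0,-0.085,0.13,0,0,0,0],
    [0,-0.085,0.165,0,0,0,0],
    [0,-0.085,0.19,0,0,0,0],
    [0,-0.085,0.2,0,0,0,0]
  ]
}}

```text
time: 33.6
tool_pos: [432.2, 109.6, 276.2]
tcp_rot: [70.4, 89.9, 70.5]
ft_force: [0.8, 0.9, -0.2]
finger_gap: 85.5
```

```bash
python3 - <<'E'
from h import *
d=sense();print(d["finger_gap"],d["tool_pos"],d["ft_force"])
for n in("scene","top"):
    s=snapshot(n); np.save(n+"6.npy",s,allow_pickle=True)
    crop(s["frame"],*((200,160,200,150,4) if n=="scene" else (250,150,180,120,4)),f"pics/{n}16.png")
T=s; c=cont(T,"low",(297,184)); print("timer",onplane(T,cv2.boxPoints(cv2.minAreaRect(c.astype(np.float32))),20).round(0).tolist())
c=cont(T,"low",(376,165)); print("cup",onplane(T,cv2.boxPoints(cv2.minAreaRect(c.astype(np.float32))),55).round(0).tolist())
E
```

```text
85.46521720824168 [432.17154199 109.59323099 276.24224851] [ 0.76968651  0.86552301 -0.22594143]
timer [[542.0, 34.0, 20.0], [588.0, -10.0, 20.0], [545.0, -54.0, 20.0], [499.0, -10.0, 20.0]]
cup [[598.0, -121.0, 55.0], [624.0, -187.0, 55.0], [564.0, -209.0, 55.0], [539.0, -143.0, 55.0]]
```

View pics/scene16.png

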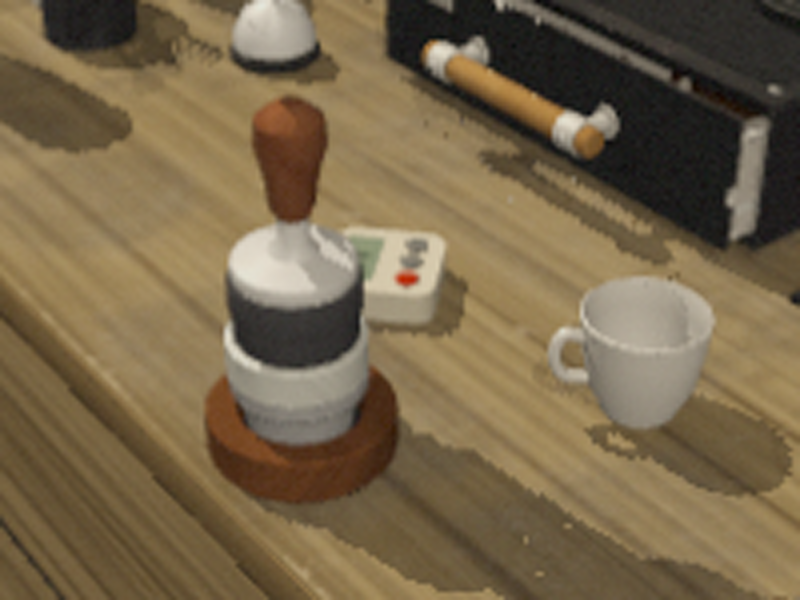

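View pics/top16.png

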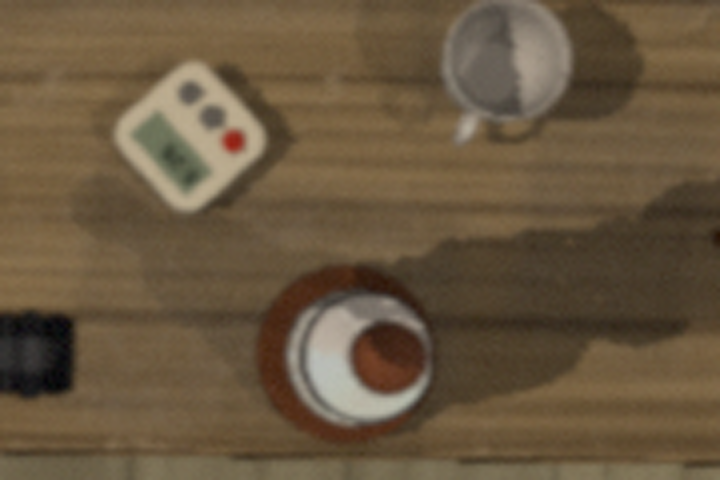

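The column stands upright with the tamper on top, and the timer and cup haven't moved. One numeric check of the tamper's centring, then I'll hand in.

```bash
python3 - <<'E'
from h import *
s=np.load("top6.npy",allow_pickle=True).item()
hsv=cv2.cvtColor(s["frame"],cv2.COLOR_BGR2HSV)
m=((hsv[:,:,2]>135)&(hsv[:,:,1]<60)).astype(np.uint8)*255
m=cv2.morphologyEx(m,cv2.MORPH_OPEN,np.ones((3,3)))
cs=cv2.findContours(m,cv2.RETR_EXTERNAL,cv2.CHAIN_APPROX_NONE)[0]
for c in cs:
    x,y,w,h=cv2.boundingRect(c)
    if 318<x+w/2<365 and 215<y+h/2<260 and w>10:
        c=c.reshape(-1,2).astype(float); k=c[(c[:,0]<340)]; print((x,y,w,h),fit(s,k,98.5+12,29,-1,-1.1))
print(proj(s,[[432.6,-93.5+29,110],[432.6,-93.5,183]]))
E
```

```text
(327, 227, 26, 28) (array([430.89487022, -54.7867764 ,  27.5       ]), np.float64(7.458799375174961), np.int64(54))
[[326.82867655 238.49846108]
 [348.48235578 238.98168934]]
```

The predicted left edge of the base is at 326.8 px and I see 327. The predicted grip top is at (348.5,239) and I see about (347.5,239). The circle fit itself was spoiled by the grip covering part of the base, so I'm ignoring it. Handing in.

```bash
python3 -c "
from bench import hand_in,sense
print(hand_in(), sense()['time'])"
```

```text
the job is handed in; nothing more can be done
the job is handed in; nothing more can be done
```

I stacked the basket, collar, leveller and tamper on the stand in that order, one at a time, then moved the arm clear and handed in. The last clock reading before handing in was about 34 s.

- **Centring:** In the top camera, the basket sits within about 0.3 mm of the stand's axis. The collar is about 1.2 mm from the basket in x, and the leveller about 0.6 mm from the collar.
- **Tamper:** It stands upright, and its base edge and grip top were within about 1 px (about 2 mm) of where they should be. The circle fit for its base failed because the grip covers part of it, so this check rests on those two features and the views.
- **Scene camera:** Some of its circle fits were unusable once the pieces overlapped in the picture. I checked the stacked pieces there by eye only, and they looked level and in line.
- **Cup and timer:** They were within 2 mm of where they started, which is within measurement error.
- **Forces:** The readings at the end of each move peaked at 34 N, briefly, while closing on the basket. Setting the basket down read about 29 N, and the later pieces 16 N or less.

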